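# Tip the armrest pads plate-up

### The arm

A 6-joint arm with a two-finger parallel gripper is mounted at the origin on the work surface. World frame = base frame: x ahead of the robot, y to its left, z up, the work surface at z = 0. Lengths are in mm, angles in rad, forces in N, time in s.
With the tool pointing down it reaches from about 400 to 925 mm from the base axis. Payload 12.5 kg.
Tool frame: the origin (TCP) lies on the centre line of the jaws, within the pads' length; the fingertips stand 17 mm ahead of it and the grasp point (between the pads) lies 2 mm behind it; z points along the fingers, y is the line along which they close (so a half turn about z gives the same grasp; the last joint's range is limited). The gripper opens to 95 mm and grips with 3 to 60 N. Pads are 20 mm wide; open, the fingers measure 119 mm over their backs; the gripper's body (75 mm by 180 mm) begins 59 mm behind the grasp point.
Start: joints at [-1.34, 0.491, 1.559, -0, 1.092, -0.106], TCP at [206.566, -589.894, 231.661] pointing down, gripper open.
Joint ranges: [-3.1, 3.1], [-0.84, 2.19], [0.05, 2.79], [-1.13, 4.28], [0.06, 2.93], [-2.69, 2.69]. Speed limits (rad/s): [2.22, 2.22, 2.79, 3.14, 3.14, 3.14].

### API

Orientations are given as [roll, pitch, yaw] about the fixed x, y, z axes, in that order (R = Rz(yaw) Ry(pitch) Rx(roll)).
In Python, from cell import env gives the robot as it stands.
- The arm moves only by the tool drive_tool, never from a script. Its argument "deltas" is text: rows parted by semicolons, each of 4 numbers parted by spaces: the shift along the world's x, y, z normalised to -1 to 1, where 1 is 100 mm, then the turn about the world's z normalised to -1 to 1, where 1 is 180 degrees. A call has 1 to 10 rows; each row shifts and turns the commanded pose from where the row before left it; what a row does not reach is not made up. A row lasts 1/12 s, in which the tool goes at most 41.7 mm and 7.16 degrees, less where a joint would pass 70% of its speed; a pose out of reach is approached as far as the arm can. A call with a number of a shift or a turn outside -1 to 1 is refused whole. A call with a gripper value outside its range is refused whole. "gripper" is the closure, from 0 (fully open) to 1 (shut), set as the call begins (left out, the last holds). The fingers move at their own pace and stop on an object; the grip force is fixed at half the most. Time passes only in rows, so rows that do not move let the fingers close. It gives the time, the measured TCP pose, the force, the opening and the grip force at its end, in the units of the state.
- env.state(): the state, without advancing time (a new reading comes with each control period).
- env.read_camera(name): name is "side" or "top" or "wrist"; returns (picture, depth): 400x640x3 uint8, red, green, blue; 400x640 float32, mm along the optical axis (not along the pixel's ray), 0 where there is no reading.
- env.camera_params(name): a dict with "mtx" (3x3 intrinsics, pixels), "camera_from_world" (4x4, takes a point from world to camera coordinates); the wrist camera has in their place "mount" (4x4, takes a point from camera to tool coordinates, whose origin is the TCP and whose axes are the flange's). Camera axes: x right, y down, z forward; pixel columns grow to the right and rows downward; lengths in mm; the calibration is good to about 2 mm. The wrist camera is an equidistant fisheye: a pixel r from the principal point sees the ray r / f radians off the axis. A picture is of the moment at which its call begins: read the wrist's pose just before it. camera_params takes no time and is no camera call.
- env.job_done(): hands the job in; it is judged then, once.
The state is a dict: "t": time; "joints": joint angles; "qvel": joint speeds; "tau": joint torques, N m; "eef_pos": TCP position; "tcp_rot": TCP orientation; "ft_force": force on the tool from outside, world axes, zero at the start; "moment": the same for the moment, N m; "opening": opening from 0.0 (shut) to 1.0 (fully open); "grip_force": force on a finger pad.
Only numpy, scipy, OpenCV 4.12 (cv2) and the standard library are available. Lean on these libraries where they do the work, as an engineer would, in place of code of your own. Each camera call takes 0.05 s, during which the arm holds its last target. There are 200 camera calls.

### The job

The two chair armrest pads standing on edge on the bench mat must be ready for screwing: push each one over, where it stands, so that it lies flat on the mat on its cushion with the steel mounting plate facing up, like the finished pad lying beside the mat. Do not pick the pads up or shove them along the bench, and leave everything else where it is.

Things in the scene. Friction and masses are not known exactly. Their poses are not given: they have to be found in the camera images.
- pad_a: Armrest pad on its long side, 84 mm tall, 200 long; black cushion 28 mm thick, steel plate 120 x 50 x 4 mm on one broad side. 0.3-0.55 kg; topples once leaned 20 degrees. Origin: cushion centre, 42 mm above the mat as it stands. x: level, out of the plate (plate surface at +18 mm, bare side at -14), any heading; y: its length; z: up.
- pad_b: Armrest pad on its long side, 84 mm tall, 200 long; black cushion 28 mm thick, steel plate 120 x 50 x 4 mm on one broad side. 0.3-0.55 kg; topples once leaned 20 degrees. Origin: cushion centre, 42 mm above the mat as it stands. x: level, out of the plate (plate surface at +18 mm, bare side at -14), any heading; y: its length; z: up.
- mat: Grey rubber bench mat fixed to the table, 340 (x) x 660 (y) x 4 mm thick. Origin: centre of its underside, on the table (z = 0); z up.
- done_pad: A third pad of the same kind, already lying finished, plate up, left of the mat (+y side). Origin: cushion centre, 14 mm above the table; z up, y along its length.
- collar: Black plastic ring standing on the mat between the two pads, 40 mm across, 30 mm tall. Origin: centre of its underside.
- sleeve: Dark steel tube standing on end on the mat between the two pads, 34 mm across, 55 mm tall. Origin: centre of its underside.
- caster: Chair caster lying on its side beyond the mat, wheel 56 mm across, 24 mm high. Origin: wheel centre on the underside.
- spray: Aerosol can standing right of the mat, 60 mm across, 180 mm tall. Origin: centre of its underside.
- screwdriver: Screwdriver lying to the left, nearer the robot. Origin: on its underside.
- wrench: Steel wrench lying right of the mat. Origin: on its underside.
Things that resemble listed ones, but are neither listed nor needed, are in the scene too. Leave any purple look-alike of the pad_b alone. What is shaped like the pad_a but pink is not meant.

How it is judged (in metres and radians):
At the end, for the whole second after the job is handed in: Both pads lie flat on the mat (plate side facing up within 0.12 rad, cushion centre lower than 25 mm above the table and over the mat), at rest, each with its centre within 140 mm of where it stood (tipping alone moves it about 65 mm) (angle between each of pad_a, pad_b's own x axis and vertical below 0.12 rad and height (world z) of each of pad_a, pad_b below 0.025 m and linear speed of each of pad_a, pad_b below 0.02 m/s and distance of each of pad_a, pad_b from where it was at the start of the episode below 0.14 m and x of pad_a in the frame of mat between -0.17 and 0.17 m and y of pad_a in the frame of mat between -0.33 and 0.33 m and x of pad_b in the frame of mat between -0.17 and 0.17 m and y of pad_b in the frame of mat between -0.33 and 0.33 m); the robot touches nothing.
It fails at once if a pad is lifted off the mat (its centre higher than 75 mm above the table) (height (world z) of any of pad_a, pad_b above 0.075 m).
It fails at once if a pad is shoved or carried along the bench (its centre more than 140 mm from its start) (distance of any of pad_a, pad_b from where it was at the start of the episode above 0.14 m).
It fails at once if another thing on the bench is moved by more than 25 mm (distance of any of done_pad, collar, sleeve, caster, spray, screwdriver, wrench from where it was at the start of the episode above 0.025 m).
It fails at once if the sleeve, the collar or the spray can is knocked over (angle between any of sleeve, collar, spray's own z axis and vertical above 0.4 rad).
It also fails if it takes over 32 s, if anything falls off the work surface, if the arm or the gripper's body presses on something with over 40 N, if the wrist force passes 120 N, or if a joint passes its speed limit or range.

## Working session

There is one attempt and no reset: what is moved stays moved. The work goes in short steps, Python scripts to look and compute and a tool call to move; the robot and the scene stay as the last step left them, time stands still between calls to the robot, and variables do not carry over. Pictures are saved under pics/ and viewed, at most 10 in all, crops included, and the job is handed in when it is done.

Besides the shell and the picture viewer there is one more tool, called after ">>>" as name(argument=value, ...) on one line, values as JSON. drive_tool: Moves the arm, as the interface text tells. Its arguments: {"type":"object","properties":{"deltas":{"type":"string"},"gripper":{"type":"number"}},"required":["deltas"]}

```bash
mkdir -p pics; cat > h.py <<'E'
import numpy as np,cv2
from cell import env
def world(name,d,u,v):
    p=env.camera_params(name);K=np.array(p["mtx"]);T=np.linalg.inv(np.array(p["camera_from_world"]))
    z=d[v,u];c=np.stack([(u-K[0,2])*z/K[0,0],(v-K[1,2])*z/K[1,1],z],-1)
    return c@T[:3,:3].T+T[:3,3]
E
python3 - <<'E'
from h import *
for n in("top","side"):
    im,d=env.read_camera(n);np.savez(n+".npz",im=im,d=d)
    cv2.imwrite(f"pics/{n}1.png",im[:,:,::-1])
    p=env.camera_params(n);print(n,np.round(np.linalg.inv(np.array(p["camera_from_world"])),2).tolist(),(d>0).mean())
print(env.state())
E
```

```text
top [[0.03, -0.99, 0.16, 261.86], [-1.0, -0.03, -0.03, 33.03], [0.03, -0.16, -0.99, 1290.79], [0.0, 0.0, 0.0, 1.0]] 0.995953125
side [[1.0, -0.02, 0.05, 426.04], [-0.05, -0.73, 0.68, -895.23], [0.02, -0.68, -0.73, 1034.17], [0.0, 0.0, 0.0, 1.0]] 0.99611328125
{'t': 0.1, 'joints': array([-1.33958601e+00,  4.91503574e-01,  1.55936020e+00,  1.65605408e-05,
        1.09171592e+00, -1.05561485e-01]), 'qvel': array([ 7.21425051e-04, -1.29165980e-03, -1.78651132e-03,  1.53659939e-03,
       -3.99871444e-04, -2.75140878e-05]), 'tau': array([ 2.83858390e-03, -6.13622475e+01, -2.58604842e+01,  6.93374849e-02,
        4.70217399e-02, -8.49177104e-05]), 'eef_pos': array([ 206.53065329, -589.69084483,  231.12725926]), 'tcp_rot': array([-3.14061266e+00, -1.18606859e-04,  3.36764101e-01]), 'ft_force': array([-0.24381333, -0.87136879, -0.52902842]), 'moment': array([-0.00085061,  0.06962573,  0.01519845]), 'grip_force': 0.0, 'opening': 1.001037361007501}
```

View pics/top1.png

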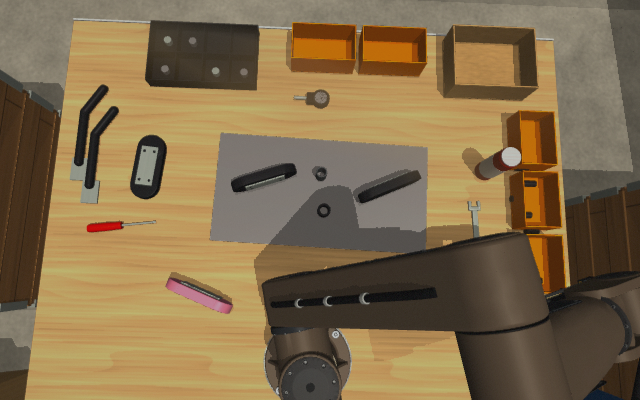

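View pics/side1.png

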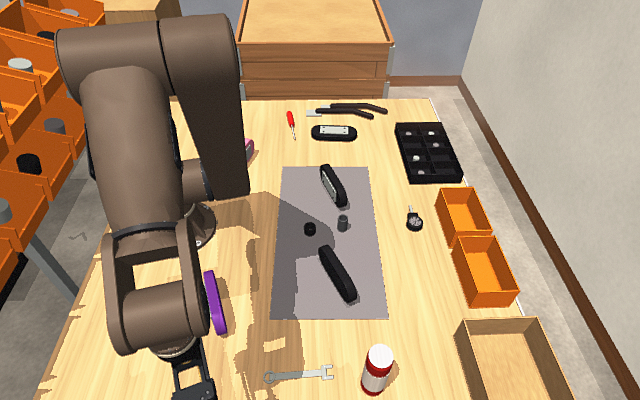

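```bash
python3 - <<'E'
from h import *
A={n:np.load(n+".npz") for n in("top","side")}
t=A["top"]["im"][130:240,215:435];s=A["side"]["im"][160:310,270:390]
t=cv2.resize(t,(780,390),interpolation=3);s=cv2.resize(s,(312,390),interpolation=3)
cv2.imwrite("pics/c1.png",cv2.resize(t,(780,390))[:,:,::-1]);
cv2.imwrite("pics/c1.png",cv2.resize(np.hstack([t,s]),(800,286))[:,:,::-1])
for n in A:
    d=A[n]["d"];v,u=np.mgrid[0:400,0:640];P=world(n,d,u.ravel(),v.ravel()).reshape(400,640,3)
    z=P[...,2];m=((z>25)&(z<120)&(P[...,0]>420)&(P[...,0]<800)&(abs(P[...,1])<330)).astype(np.uint8)
    k,l,st,c=cv2.connectedComponentsWithStats(m)
    for i in range(1,k):
        if st[i,4]<25: continue
        q=P[l==i];zz=q[:,2];tp=q[zz>max(zz.max()-12,0)]
        r=cv2.minAreaRect(q[zz>zz.max()-9][:,:2].astype(np.float32))
        e,w=np.linalg.eigh(np.cov(q[:,:2].T))
        print(n,c[i].round(),st[i,4],"zmax",zz.max().round(),"top mean",tp.mean(0).round(),"rect",np.round(r[0]),np.round(r[1]),r[2],"axis",w[:,1].round(2),"min",q.min(0).round(),"max",q.max(0).round())
    print(n,"mat",[P[y,x].round().tolist() for y,x in([(220,250)] if n=="top" else [(290,300)])])
E
```

```text
top [263. 177.] 931 zmax 93.0 top mean [531. 147.  86.] rect [531. 147.] [ 29. 150.] 19.16781234741211 axis [-0.33  0.95] min [487.  50.  25.] max [574. 243.  93.]
top [321. 173.] 82 zmax 63.0 top mean [552. -25.  58.] rect [552. -25.] [31. 30.] 1.324788212776184 axis [-0.96  0.28] min [536. -42.  25.] max [568. -10.  63.]
top [389. 186.] 748 zmax 93.0 top mean [ 516. -231.   86.] rect [ 517. -232.] [ 28. 157.] 23.61969566345215 axis [-0.4   0.92] min [ 465. -323.   25.] max [ 567. -137.   93.]
top [324. 209.] 83 zmax 38.0 top mean [443. -38.  32.] rect [444. -38.] [37. 37.] 2.4918484687805176 axis [-0.89  0.45] min [423. -56.  26.] max [462. -20.  38.]
top mat [[406.0, 186.0, 7.0]]
side [333. 185.] 611 zmax 92.0 top mean [532. 139.  86.] rect [532. 141.] [ 30. 166.] 19.64679718017578 axis [-0.36  0.93] min [489.  49.  25.] max [573. 231.  92.]
side [342. 221.] 120 zmax 62.0 top mean [552. -27.  56.] rect [553. -27.] [33. 30.] 86.46038055419922 axis [0.15 0.99] min [537. -44.  25.] max [570. -10.  62.]
side [309. 227.] 73 zmax 37.0 top mean [442. -38.  31.] rect [441. -38.] [39. 35.] 57.80644607543945 axis [0.28 0.96] min [424. -57.  25.] max [461. -18.  37.]
side [338. 273.] 930 zmax 93.0 top mean [ 519. -239.   87.] rect [ 518. -235.] [ 28. 160.] 23.971195220947266 axis [-0.42  0.91] min [ 466. -327.   25.] max [ 568. -147.   93.]
side mat [[408.0, -262.0, 5.0]]
```

View pics/c1.png

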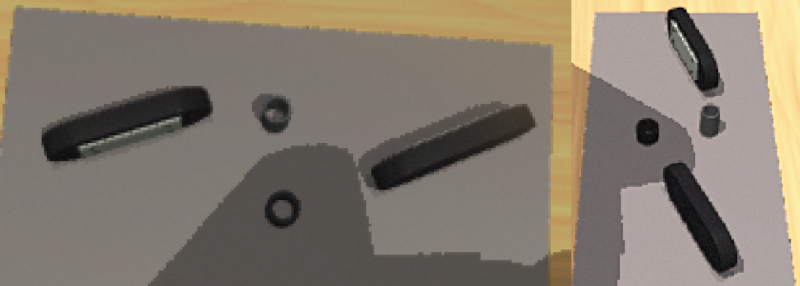

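The pads are the two black ones, at top-image (264,178) and (390,186). The pink one at (199,294) and the purple one in the side view at (214,302) are look-alikes, so I leave them alone. The crop shows the left pad's plate facing the robot, so I push it along +x. The right pad shows its bare side, so its plate is on the far side and I push it along −x. The tops measure about 90 mm high, as expected (84 mm plus the 4 mm mat). I start with the right pad.

>>> drive_tool(deltas="0.27 0.29 0 0;0.27 0.29 0 0;0.27 0.29 0 0;0.27 0.29 0 0;0.27 0.29 0 0;0.27 0.29 0 0;0.27 0.29 0 0;0.27 0.29 0 0;0.27 0.29 0 0;0.27 0.29 0 0", gripper=1)

```text
t: 0.93
eef_pos: [477.5, -298.2, 231.6]
tcp_rot: [-3.141, 0.0, 0.337]
ft_force: [0.8, -0.2, 0.1]
opening: 0.359
grip_force: 0.0
```

>>> drive_tool(deltas="0.25 0.25 0 0;0.25 0.25 0 0;0.25 0.25 0 0;0.2 0.12 0 0;0 0 -0.3 0;0 0 -0.3 0;0 0 -0.3 0;0 0 -0.3 0;0 0 -0.2 0;0 0 -0.05 0")

```text
t: 1.77
eef_pos: [570.1, -212.2, 83.0]
tcp_rot: [-3.138, 0.004, 0.337]
ft_force: [0.0, -0.0, -0.4]
opening: 0.007
grip_force: 0.0
```

```bash
python3 - <<'E'
from h import *
print({k:np.round(v,2) for k,v in env.state().items() if k in("t","eef_pos","ft_force","opening")})
im,d=env.read_camera("side");cv2.imwrite("pics/s2.png",cv2.resize(im[140:340,200:460],(780,600),interpolation=3)[:,:,::-1])
E
```

```text
{'t': np.float64(1.77), 'eef_pos': array([ 570.07, -212.16,   83.04]), 'ft_force': array([ 0.02, -0.04, -0.39]), 'opening': np.float64(0.01)}
```

View pics/s2.png

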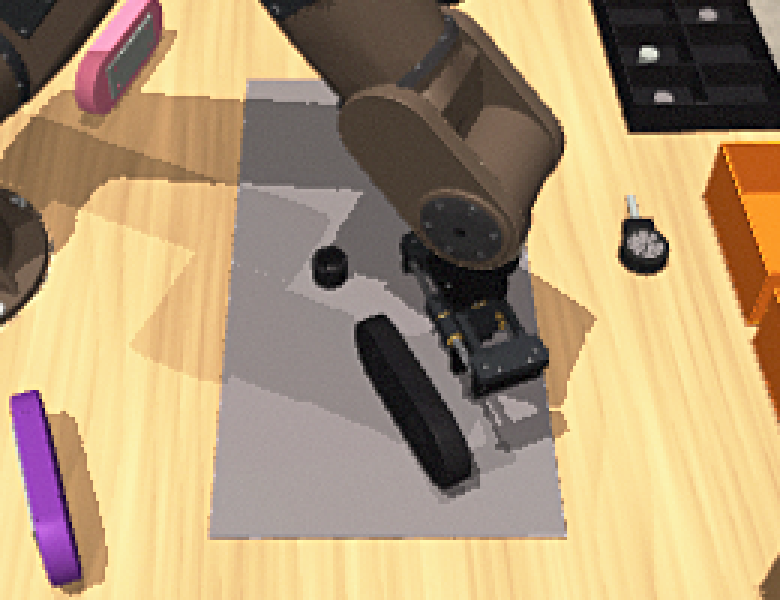

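The closed fingers are behind the right pad, with the pad's centre at (412,400) in the crop. Next I push along its −x.

>>> drive_tool(deltas="-0.14 -0.06 0 0;-0.09 -0.04 0 0;-0.09 -0.04 0 0;-0.08 -0.035 0 0;-0.08 -0.035 0 0;-0.08 -0.035 0 0")

```text
t: 2.32
eef_pos: [514.9, -237.9, 87.2]
tcp_rot: [3.141, -0.0, 0.337]
ft_force: [0.1, -0.0, -0.4]
opening: 0.004
grip_force: 0.0
```

>>> drive_tool(deltas="0 0 0 0;0 0 0 0;0 0 0 0;0 0 0 0;0 0 0 0")

```text
t: 2.73
eef_pos: [515.8, -237.2, 86.6]
tcp_rot: [3.142, -0.0, 0.337]
ft_force: [-0.7, 0.9, 0.3]
opening: 0.006
grip_force: 0.0
```

```bash
python3 - <<'E'
from h import *
im,d=env.read_camera("side");cv2.imwrite("pics/s3.png",cv2.resize(im[140:340,200:460],(780,600),interpolation=3)[:,:,::-1])
E
```

```text
(no output)
```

View pics/s3.png

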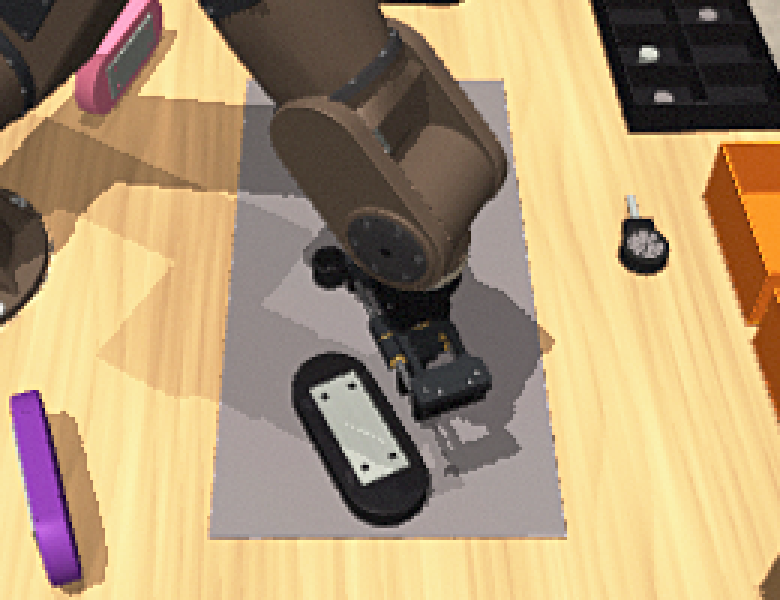

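Pad_b lies flat with its plate up, centred at (362,435) in the crop. Next I raise the tool and go to the robot side of the left pad.

>>> drive_tool(deltas="0 0 0.3 0;0 0 0.3 0;0 0 0.3 0;-0.05 0.37 0 0;-0.05 0.37 0 0;-0.05 0.37 0 0;-0.05 0.37 0 0;-0.05 0.37 0 0;-0.05 0.37 0 0;-0.05 0.37 0 0")

```text
t: 3.62
eef_pos: [480.1, 23.4, 176.8]
tcp_rot: [3.141, -0.0, 0.337]
ft_force: [0.1, 0.2, -0.0]
opening: 0.003
grip_force: 0.0
```

>>> drive_tool(deltas="-0.05 0.37 0 0;-0.05 0.37 0 0;0 0.3 0 0;0 0 0 0")

```text
t: 3.95
eef_pos: [470.1, 129.8, 176.8]
tcp_rot: [-3.141, -0.001, 0.341]
ft_force: [0.7, -0.4, 0.3]
opening: 0.008
grip_force: 0.0
```

>>> drive_tool(deltas="0 0 -0.3 0;0 0 -0.3 0;0 0 -0.3 0;0 0 -0.04 0;0.15 0.05 0 0;0.1 0.035 0 0;0.1 0.035 0 0;0.09 0.03 0 0;0.09 0.03 0 0;0.09 0.03 0 0")

```text
t: 4.78
eef_pos: [533.5, 146.8, 83.3]
tcp_rot: [3.141, -0.001, 0.337]
ft_force: [-0.1, -0.2, 0.5]
opening: 0.004
grip_force: 0.0
```

>>> drive_tool(deltas="0 0 0 0;0 0 0 0;0 0 0 0;0 0 0 0;0 0 0.2 0;0 0 0.3 0;0 0 0.3 0;0 0 0.3 0;-0.1 -0.35 0 0;-0.1 -0.35 0 0")

```text
t: 5.62
eef_pos: [512.6, 76.8, 194.3]
tcp_rot: [3.14, -0.003, 0.34]
ft_force: [-0.0, -0.9, -0.4]
opening: 0.005
grip_force: 0.0
```

>>> drive_tool(deltas="-0.1 -0.35 0 0;-0.1 -0.35 0 0;-0.1 -0.35 0 0;0 0 0 0;0 0 0 0")

```text
t: 6.03
eef_pos: [482.0, -29.8, 192.9]
tcp_rot: [3.141, -0.0, 0.333]
ft_force: [0.6, 0.9, 0.1]
opening: 0.003
grip_force: 0.0
```

```bash
python3 - <<'E'
from h import *
s=env.state();print(s["t"],s["eef_pos"],s["ft_force"])
im,d=env.read_camera("side");cv2.imwrite("pics/s4.png",cv2.resize(im[120:320,200:460],(780,600),interpolation=3)[:,:,::-1])
v,u=np.mgrid[0:400,0:640];P=world("side",d,u.ravel(),v.ravel()).reshape(400,640,3)
z=P[...,2];m=((z>15)&(z<50)&(P[...,0]>380)&(P[...,0]<720)&(abs(P[...,1])<330)).astype(np.uint8)
k,l,st,c=cv2.connectedComponentsWithStats(m)
for i in range(1,k):
    if st[i,4]>30:
        q=P[l==i];r=cv2.minAreaRect(q[:,:2].astype(np.float32));print(np.round(r[0]),np.round(r[1]),np.percentile(q[:,2],[10,50,90]).round())
E
```

```text
6.0333 [482.00503537 -29.76502407 192.87402912] [0.63172589 0.92609928 0.10507299]
[586. 165.] [ 85. 200.] [27. 32. 37.]
[553. -35.] [19. 34.] [18. 33. 47.]
[443. -38.] [41. 37.] [19. 30. 36.]
[ 462. -251.] [ 85. 191.] [29. 33. 36.]
```

View pics/s4.png

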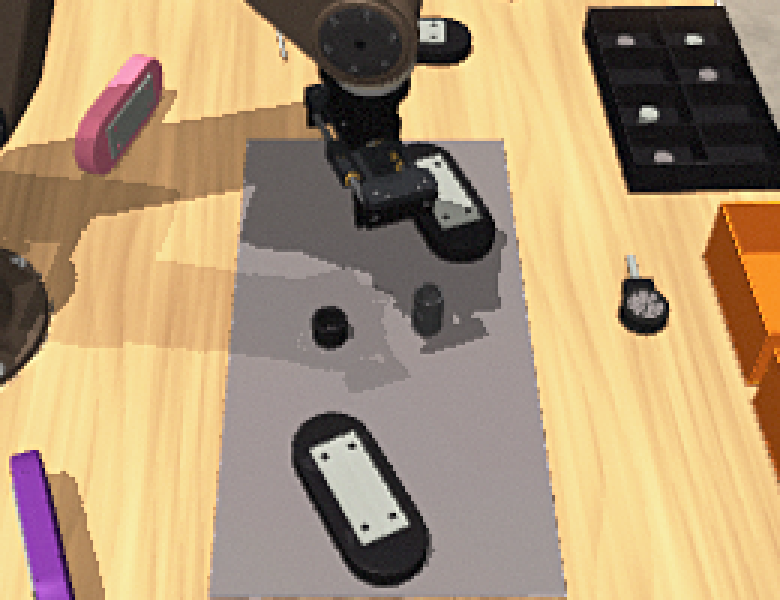

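Both pads lie flat with plates up, at crop (455,205) and (362,498). Their footprints measure 85 x 200 mm with tops at about 33 mm, and each has moved about 58 mm. The collar and sleeve still stand where they were.

```bash
python3 -c "
from cell import env
print(env.job_done())"
```

```text
the job is handed in; nothing more can be done
None
```

Both pads were pushed over where they stood and now lie flat on the mat, plates up, each about 58 mm from its start; the collar and sleeve are still in place, and the job is handed in (no verdict was returned).

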